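# Build the sieve stack on the shaker

### The job

Build the sieve stack on the collar of the white shaker, from the bottom up and one part at a time: first the steel pan, sliding it forward on its green dock from under the lip before you lift it, then the blue (fine), yellow (medium) and red (coarse) sieves, and last the white lid. Seat each part fully and level in the one below and let go of it before fetching the next, and leave the brown bottle and the beaker where they stand.

Things in the scene. Friction and masses are not known exactly. Their poses are not given: they have to be found in the camera images.
- pan: Plain steel-grey cup, no mesh, 90 g, 28 mm high: tapered foot 6 mm high (36 mm across below, 44 above), then 22 mm of straight wall, 60 mm outside, 52 mm inside. Origin: centre of the foot's underside, z up. Starts on the dock's plate, rear under its lip. Seated, the foot is in the collar (4 mm play all round), the wall rests on the rim, and the origin is 56 mm above the shaker's.
- fine_sieve: Fine sieve: round BLUE plastic frame, open top, close wire mesh inside, 70 g. Same shape as the pan: 60 mm outer diameter, 28 mm high: tapered foot 6 mm high, then 22 mm of straight wall; mouth 52 mm inside. Stands on its foot on the bench. Origin: centre of the foot's underside, z up. Nested, its origin is 22 mm above that of the part below.
- medium_sieve: Medium sieve: round YELLOW plastic frame, open top, middling wire mesh inside, 70 g. Same shape as the pan: 60 mm outer diameter, 28 mm high: tapered foot 6 mm high, then 22 mm of straight wall; mouth 52 mm inside. Stands on its foot on the bench. Origin: centre of the foot's underside, z up. Nested, its origin is 22 mm above that of the part below.
- coarse_sieve: Coarse sieve: round RED plastic frame, open top, wide wire mesh inside, 70 g. Same shape as the pan: 60 mm outer diameter, 28 mm high: tapered foot 6 mm high, then 22 mm of straight wall; mouth 52 mm inside. Stands on its foot on the bench. Origin: centre of the foot's underside, z up. Nested, its origin is 22 mm above that of the part below.
- lid: WHITE disc, 60 mm across, 5 mm thick, on the same 6 mm tapered foot as the pan's, with an upright black knob in the centre to grip it by: 18 mm in diameter, 20 mm tall, 11 to 31 mm above the origin; 50 g. Origin: centre of the foot's underside, z up. On the red sieve its origin is 22 mm above that sieve's.
- shaker: Sieve shaker, off and fixed: white box with a blue band, 150 x 150 mm, 47 mm high; on top a dark round table 96 mm across (top at 55 mm), and in its middle an aluminium locating collar, 60 mm outside, 52 mm inside, 7 mm high, rim 62 mm above the bench. Origin: on the bench under the collar's middle; z up; x points away from its display side.
- dock: Pan's parking dock, fixed: green plate 110 x 100 mm, 4 mm thick, open at front and sides, a rear post with an orange lip over the pan's rear 16 mm, 35 to 41 mm above the bench, 3 mm over the pan's rim. Origin: on the bench under the parked pan's centre (within 3 mm); z up; x from front to post. Lip: from x = 14 mm back, y = -18 to 18 mm. Sliding the pan 25 mm to -x clears it.
- amber_bottle: Bystander, to be left alone: small loose brown glass bottle with a white cap, 36 mm diameter, 70 mm tall. Origin: centre of its underside.
- beaker: Bystander, to be left alone: small loose clear glass beaker, 42 mm across the rim, 55 mm tall. Origin: centre of its underside.

How it is judged:
On the way, in this order (a step that is already met when the one before it is completed fails the run):
1. the steel pan is slid forward on the dock plate, out from under the lip, before being lifted (12 mm or more towards the open front, raised under 9 mm) (x of pan in the frame of dock between -0.09 and -0.012 m and z of pan in the frame of dock below 0.013 m), for 0.02 s.
2. the steel pan is seated in the shaker's collar and released (horizontal distance between pan and shaker below 0.006 m and z of pan in the frame of shaker between 0.053 and 0.059 m and angle between pan's own z axis and vertical below 0.09 rad and contact force between the fingers and pan below 0.2 N), for 0.2 s.
3. the blue (fine) sieve is seated in steel pan and released (horizontal distance between fine_sieve and pan below 0.006 m and z of fine_sieve in the frame of pan between 0.019 and 0.025 m and angle between fine_sieve's own z axis and vertical below 0.09 rad and contact force between the fingers and fine_sieve below 0.2 N), for 0.2 s.
4. the yellow (medium) sieve is seated in blue (fine) sieve and released (horizontal distance between medium_sieve and fine_sieve below 0.006 m and z of medium_sieve in the frame of fine_sieve between 0.019 and 0.025 m and angle between medium_sieve's own z axis and vertical below 0.09 rad and contact force between the fingers and medium_sieve below 0.2 N), for 0.2 s.
5. the red (coarse) sieve is seated in yellow (medium) sieve and released (horizontal distance between coarse_sieve and medium_sieve below 0.006 m and z of coarse_sieve in the frame of medium_sieve between 0.019 and 0.025 m and angle between coarse_sieve's own z axis and vertical below 0.09 rad and contact force between the fingers and coarse_sieve below 0.2 N), for 0.2 s.
At the end, for the whole second after the job is handed in: On the shaker, bottom up: pan, blue, yellow, red sieve, lid, each within 6 mm of the axis of what is below and within 3 mm of its seated height (pan origin 56 mm above the shaker origin, each next 22 mm above the last), upright within 5 degrees, released, at rest (all of step 2 and all of step 3 and all of step 4 and all of step 5 and linear speed of each of pan, fine_sieve, medium_sieve, coarse_sieve, lid below 0.02 m/s and horizontal distance between lid and coarse_sieve below 0.006 m and z of lid in the frame of coarse_sieve between 0.019 and 0.025 m and angle between lid's own z axis and vertical below 0.09 rad and contact force between the fingers and lid below 0.2 N); the robot touches nothing.
It fails at once if the brown bottle is knocked over or shifted by more than 30 mm (distance of amber_bottle from where it was at the start of the episode above 0.03 m or angle between amber_bottle's own z axis and vertical above 0.5 rad).
It fails at once if the beaker is knocked over or shifted by more than 30 mm (distance of beaker from where it was at the start of the episode above 0.03 m or angle between beaker's own z axis and vertical above 0.5 rad).
It also fails if it takes over 144 s, if anything falls off the work surface, if the arm or the gripper's body presses on something with over 40 N, if the wrist force passes 120 N, or if a joint passes its speed limit or range.

### The arm

A 6-joint arm with a two-finger parallel gripper is mounted at the origin on the work surface. World frame = base frame: x ahead of the robot, y to its left, z up, the work surface at z = 0. Lengths are in m, angles in rad, forces in N, time in s.
With the tool pointing down it reaches from about 0.325 to 0.75 m from the base axis. Payload 7.6 kg.
Tool frame: the origin (TCP) lies midway between the tips of the shut fingers; the grasp point (between the pads) lies 19 mm behind it (ctrl.grip_point_offset is the distance from the TCP to the grasp point, in m); x points along the fingers, y is the direction in which the jaws open and shut, and the axes are right-handed (so a half turn about x gives the same grasp; the last joint's range is limited). The gripper opens to 85 mm and grips with 20 to 120 N. Pads are 22 mm wide; open, the fingers measure 114 mm over their backs; the gripper's body (76 mm by 85 mm) begins 54 mm behind the grasp point. The pads swing forward as they close: fully open they stand 13 mm farther back than shut.
Start: joints at [1.198, 0.052, 1.401, -0, 1.689, -0.07], TCP at [0.157, 0.501, 0.231] pointing down, gripper open.
Joint ranges: [-2.9, 2.9], [-0.91, 2.17], [0.12, 2.37], [-1.06, 4.2], [0.26, 2.73], [-2.93, 2.93]. Speed limits (rad/s): [2.57, 2.57, 3.01, 3.14, 3.14, 3.14].

### API

Orientations are given as a unit quaternion [x, y, z, w].
In Python, from cell import ctrl, effector, imaging gives the robot as it stands. Calls block until the motion is done:
- ctrl.move_pose(position, orientation): joint-space move of the TCP to a pose.
- ctrl.move_l(position, orientation=None, max_speed=0.15, threshold=None): straight line of the TCP; orientation=None keeps the orientation; max_speed is the mean speed in m/s. With threshold (N) it stops when the force on the tool has changed by that much, and returns True; else False.
- ctrl.movej(angles): joint-space move.
- effector.set_gripper(opening, grip_force=None): finger opening in m; grip_force is the grip in N (None keeps the last); returns when the fingers have stopped.
- ctrl.hold(seconds).
- ctrl.ik(position, orientation): joint angles nearest the present ones, or None.
- imaging.grab_frame(name): name is "scene" or "side" or "wrist"; returns a dict with "pixels" (400x640x3 uint8, red, green, blue), "depth" (400x640 float32, m along the optical axis (not along the pixel's ray), 0 where there is no reading), "vertical_fov" (degrees; the focal length in pixels is half the picture's height over the tangent of half this angle, whatever the lens; pixels are square), "cx", "cy" (the principal point, pixels), "position" and "orientation" of the camera in the world. Camera axes: x right, y up, looking along -z (the intrinsics and any distortion apply to the point x, -y, -z); pixel columns grow to the right and rows downward; lengths in m; the calibration is good to about 2 mm. The wrist camera is an equidistant fisheye: a pixel r from the principal point sees the ray r / f radians off the axis. A picture is of the moment at which its call begins.
A pose or a line that the arm cannot do raises ctrl.PlanningError and nothing moves.
- ctrl.hand_in(): hands the job in, once; it reports no verdict.
Readings, each from a call of its own:
- ctrl.read_t(): time.
- ctrl.read_joint_pos(): joint angles.
- ctrl.read_qvel(): joint speeds.
- ctrl.read_tau(): joint torques, N m.
- ctrl.read_eef_pos(): TCP position.
- ctrl.read_tool_rot(): TCP orientation.
- ctrl.read_force(): force on the tool from outside, world axes, zero at the start.
- ctrl.read_wrist_torque(): the same for the moment, N m.
- ctrl.read_gripper_width(): finger opening in m.
Only numpy, scipy, OpenCV 4.12 (cv2) and the standard library are available. Lean on these libraries where they do the work, as an engineer would, in place of code of your own. Each camera call takes 0.05 s, during which the arm holds its last target.

## Working session

There is one attempt and no reset: what is moved stays moved. The work goes in short steps, each a Python script; the robot and the scene stay as the last script left them, time stands still between calls to the robot, and variables do not carry over. Pictures are saved under pics/ and viewed, and the job is handed in when it is done.

```bash
ls; mkdir -p pics; python3 - <<'E'
from cell import ctrl, effector, imaging
import cv2
for n in ["scene","side","wrist"]:
    f=imaging.grab_frame(n)
    cv2.imwrite(f"pics/{n}0.png",f["pixels"][...,::-1])
    print(n,f["vertical_fov"],f["cx"],f["cy"],f["position"],f["orientation"],f["depth"].min(),f["depth"].max(),[k for k in f])
print(ctrl.read_tool_rot(),ctrl.read_eef_pos(),ctrl.read_t(),ctrl.grip_point_offset)
E
```

```text
pics
scene 42.307302914207774 328.4667766277606 193.15837791239483 [ 1.28446865 -0.59577771  0.68331698] [0.42865036 0.21407327 0.39114212 0.78577309] 0.0 3.9857361 ['pixels', 'depth', 'vertical_fov', 'cx', 'cy', 'position', 'orientation']
side 50.35315252012682 312.65090232316527 191.2331860144606 [ 0.31558549 -0.46520112  0.65025014] [ 0.33799869 -0.06541743 -0.17553788  0.92231443] 0.0 2.928638 ['pixels', 'depth', 'vertical_fov', 'cx', 'cy', 'position', 'orientation']
wrist 65.70646984690485 319.6477638238269 199.63745556227437 [0.0846234  0.52422829 0.37319867] [-0.12094952 -0.08830374  0.58584602  0.79646601] 0.0 1.4130675 ['pixels', 'depth', 'vertical_fov', 'cx', 'cy', 'position', 'orientation']
[ 0.10623147  0.69911022 -0.1070627   0.69892586] [0.15646432 0.50090928 0.23065702] 0.15 0.0187
```

View pics/scene0.png

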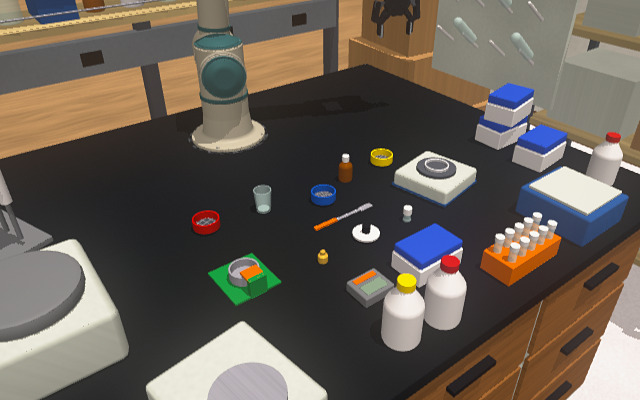

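View pics/side0.png

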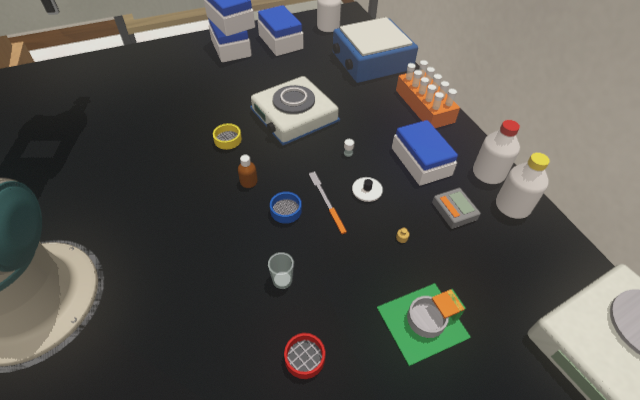

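View pics/wrist0.png

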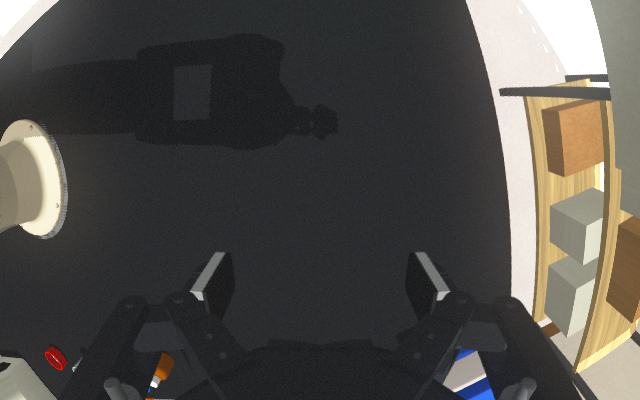

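The side view shows the pan on its dock (430,317), red (305,356), blue (286,207), yellow (227,137), the lid (367,189), the shaker (294,108), the bottle (247,172) and the beaker (281,270). Next I'll measure them from masks and depth.

```bash
cat > h.py <<'E'
import numpy as np, cv2
from scipy.spatial.transform import Rotation as R
from scipy.optimize import least_squares
from cell import ctrl, effector, imaging
def grab(n):
    f=imaging.grab_frame(n); return f
def rays(f,uv):
    uv=np.asarray(uv,float).reshape(-1,2); F=200/np.tan(np.radians(f["vertical_fov"])/2)
    d=np.c_[(uv[:,0]-f["cx"])/F,-(uv[:,1]-f["cy"])/F,-np.ones(len(uv))]
    return d@R.from_quat(f["orientation"]).as_matrix().T
def onplane(f,uv,z):
    d=rays(f,uv); o=np.array(f["position"]); t=(z-o[2])/d[:,2]; return o+d*t[:,None]
def cloud(f):
    v,u=np.mgrid[0:400,0:640]; d=rays(f,np.c_[u.ravel(),v.ravel()])
    P=np.array(f["position"])+d*f["depth"].ravel()[:,None]; P=P.reshape(400,640,3); P[f["depth"]==0]=np.nan; return P
def circ(P,r=None):
    c0=P[:,:2].mean(0)
    if r is None:
        s=least_squares(lambda p:np.hypot(*(P[:,:2]-p[:2]).T)-p[2],[*c0,.03],loss='soft_l1',f_scale=.001)
    else:
        s=least_squares(lambda p:np.hypot(*(P[:,:2]-p).T)-r,c0,loss='soft_l1',f_scale=.001)
    return s.x
def hsv(f): return cv2.cvtColor(f["pixels"],cv2.COLOR_RGB2HSV)
def q(yaw):  # jaw axis y at angle yaw in world xy, tool x down
    x=np.array([0,0,-1.]);y=np.array([np.cos(yaw),np.sin(yaw),0]);return R.from_matrix(np.c_[x,y,np.cross(x,y)]).as_quat()
E
python3 - <<'E'
from h import *
rois={'side':dict(pan=(400,285,470,345),red=(275,325,335,385),blue=(262,185,310,228),yellow=(205,118,248,155),lid=(345,170,390,208),shaker=(245,70,345,145),bottle=(232,150,262,192),beaker=(262,248,300,292),dock=(375,280,475,365)),
'scene':dict(pan=(220,245,275,300),red=(185,205,225,240),blue=(305,180,342,210),yellow=(365,145,398,170),lid=(348,215,385,247),shaker=(390,145,480,205),bottle=(333,150,358,185),beaker=(250,180,275,215),dock=(205,245,285,305))}
for n in rois:
    f=grab(n); P=cloud(f); H=hsv(f); np.savez(f"{n}.npz",P=P,pix=f["pixels"])
    h,s,v=[H[...,i].astype(int) for i in range(3)]
    col=dict(red=((h<8)|(h>172))&(s>130),blue=(h>100)&(h<130)&(s>130),yellow=(h>20)&(h<35)&(s>130),green=(h>45)&(h<80)&(s>120),orange=(h>8)&(h<20)&(s>150))
    for k,(a,b,c,d) in rois[n].items():
        p=P[b:d,a:c].reshape(-1,3); 
        if k in col: m=col[k][b:d,a:c].ravel(); top=.028
        elif k=='pan': m=~(col['green']|col['orange'])[b:d,a:c].ravel()&(v[b:d,a:c].ravel()>60); top=.032
        elif k=='lid': m=(v[b:d,a:c].ravel()>110); top=.011
        elif k=='shaker': m=np.ones(len(p),bool); top=.062
        elif k=='dock': m=col['green'][b:d,a:c].ravel(); top=.004
        else: m=np.ones(len(p),bool); top=.055 if k=='beaker' else .07
        p=p[m]; z=p[:,2]; 
        g=p[np.abs(z-top)<.0025]
        print(n,k,m.sum(),len(g),np.round(np.nanpercentile(z,[2,50,90,98]),4), np.round(circ(g),4) if len(g)>5 else '', np.round(np.nanmean(p[z>.01],0),3) if k in('bottle','beaker') else '')
E
```

```text
side pan 1483 240 [-0.0008  0.014   0.033   0.0409] [ 0.5841 -0.2722  0.0278] 
side red 708 352 [-0.0012  0.0255  0.0289  0.0299] [ 0.3859 -0.2571  0.0277] 
side blue 523 177 [-0.0008  0.0216  0.0281  0.0292] [0.4512 0.0148 0.0277] 
side yellow 476 126 [-0.0013  0.0197  0.0276  0.0288] [0.3971 0.248  0.0278] 
side lid 511 436 [-0.0012  0.0104  0.012   0.0133] [0.6196 0.0071 0.0229] 
side shaker 7500 105 [-0.0028  0.0081  0.0536  0.0574] [0.5633 0.2758 0.0279] 
side bottle 1260 53 [-0.0024  0.0006  0.0494  0.0699] [0.4069 0.1172 0.0067] [0.405 0.108 0.042]
side beaker 1672 134 [-0.0022  0.0013  0.0507  0.0553] [ 0.3981 -0.119   0.0192] [ 0.398 -0.118  0.038]
side dock 2802 2633 [0.001  0.0039 0.0053 0.0067] [ 0.5847 -0.2693  0.0489] 
scene pan 579 84 [-0.0024  0.0193  0.0306  0.0378] [ 0.587  -0.2728  0.0281] 
scene red 498 84 [-0.0023  0.0181  0.0265  0.0281] [ 0.3882 -0.2575  0.028 ] 
scene blue 399 66 [-0.0018  0.0179  0.0265  0.0277] [0.4537 0.0137 0.0276] 
scene yellow 342 40 [-0.0015  0.0165  0.0257  0.0276] [0.4005 0.2469 0.0279] 
scene lid 342 214 [-0.0014  0.0091  0.0112  0.0123] [0.6198 0.0058 0.0219] 
scene shaker 5400 48 [-0.0043  0.0136  0.052   0.0566] [0.5673 0.274  0.0281] 
scene bottle 875 16 [-0.0042 -0.0006  0.0456  0.0672] [0.4085 0.1161 0.0065] [0.416 0.111 0.038]
scene beaker 875 46 [-0.0036  0.0012  0.0495  0.0535] [ 0.4002 -0.1199  0.019 ] [ 0.404 -0.122  0.038]
scene dock 1406 834 [-0.0012  0.0032  0.0316  0.0401] [ 0.5818 -0.2672  0.0519]
```

```bash
python3 - <<'E'
from h import *
for n,(db,lb) in {'side':((375,280,475,365),(345,170,390,208)),'scene':((205,245,285,305),(348,215,385,247))}.items():
    f=grab(n);H=hsv(f);h,s,v=[H[...,i].astype(int) for i in range(3)]; P=cloud(f)
    g=((h>45)&(h<80)&(s>120)); o=(h>8)&(h<20)&(s>150)
    a,b,c,d=db; mk=np.zeros_like(g);mk[b:d,a:c]=1
    m=g&mk&(np.abs(P[...,2]-.004)<.006); vv,uu=np.nonzero(m)
    W=onplane(f,np.c_[uu,vv],.004); r=cv2.minAreaRect((W[:,:2]*1000).astype(np.float32)); print(n,'plate',r, cv2.boxPoints(r).round(0).tolist())
    W=P[o&mk&(np.abs(P[...,2]-.041)<.004)]; r=cv2.minAreaRect((W[:,:2]*1000).astype(np.float32)); print('lip',r,W.mean(0))
    a,b,c,d=lb; mk=np.zeros_like(g);mk[b:d,a:c]=1
    L=P[(mk>0)&(v>110)&(P[...,2]>.0075)&(P[...,2]<.015)]
    print('lid',cv2.minEnclosingCircle((L[:,:2]*1000).astype(np.float32)))
    K=P[(mk>0)&(P[...,2]>.024)]; print('knob',K[:,:].mean(0),len(K),cv2.minEnclosingCircle((K[:,:2]*1000).astype(np.float32)))
E
```

```text
side plate ((590.7457885742188, -270.79888916015625), (132.60601806640625, 101.35540008544922), 0.9901672005653381) [[524.0, -221.0], [525.0, -323.0], [658.0, -320.0], [656.0, -219.0]]
lip ((617.2959594726562, -270.6954040527344), (36.39534378051758, 36.23752975463867), 1.0614358186721802) [ 0.61478256 -0.27186642  0.0406328 ]
lid ((618.6185913085938, 5.639381408691406), 30.732280731201172)
knob [0.61789277 0.0037824  0.02961978] 63 ((618.4950561523438, 4.958054542541504), 8.600865364074707)
scene plate ((582.8997192382812, -272.3717041015625), (117.04703521728516, 101.82675170898438), 1.4674445390701294) [[523.0, -223.0], [526.0, -325.0], [643.0, -322.0], [640.0, -220.0]]
lip ((613.093017578125, -272.02484130859375), (27.073938369750977, 36.4197998046875), 3.031032085418701) [ 0.6133621  -0.27188145  0.03961048]
lid ((620.810791015625, 4.333153247833252), 31.359375)
knob [0.62156488 0.00346318 0.02848612] 44 ((622.01220703125, 4.91648006439209), 10.631094932556152)
```

```bash
python3 - <<'E'
from h import *
print('start jaw',R.from_quat(ctrl.read_tool_rot()).as_matrix().round(2).tolist())
pts=dict(pan=(.5856,-.2725),red=(.3871,-.2573),blue=(.4525,.0143),yellow=(.3988,.2475),lid=(.6197,.005),collar=(.5653,.2749))
for k,p in pts.items():
  for y in(np.pi/2,-np.pi/2):
    print(k,round(y,2),[None if a is None else np.round(a,2).tolist() for a in (ctrl.ik([*p,z],q(y)) for z in (.004,.25))])
P=np.load('side.npz')['P']; print('spatula',P[[175,190,205,220,230],[315,322,330,338,342]].round(3).tolist())
E
```

```text
start jaw [[-0.0, 0.3, 0.95], [-0.0, 0.95, -0.3], [-1.0, -0.0, 0.0]]
pan 1.57 [[-0.49, 0.56, 1.25, -0.0, 1.33, -2.06], [-0.49, 0.4, 0.96, -0.0, 1.78, -2.06]]
pan -1.57 [[-0.49, 0.56, 1.25, -0.0, 1.33, 1.08], [-0.49, 0.4, 0.96, -0.0, 1.78, 1.08]]
red 1.57 [[-0.67, 0.1, 1.83, -0.0, 1.21, -2.24], [-0.67, -0.12, 1.54, -0.0, 1.73, -2.24]]
red -1.57 [[-0.67, 0.1, 1.83, -0.0, 1.21, 0.9], [-0.67, -0.12, 1.54, -0.0, 1.73, 0.9]]
blue 1.57 [[-0.05, 0.07, 1.86, -0.0, 1.21, -1.62], [-0.05, -0.16, 1.57, -0.0, 1.73, -1.62]]
blue -1.57 [[-0.05, 0.07, 1.86, -0.0, 1.21, 1.52], [-0.05, -0.16, 1.57, -0.0, 1.73, 1.52]]
yellow 1.57 [[0.48, 0.11, 1.81, -0.0, 1.21, -1.09], [0.48, -0.11, 1.52, -0.0, 1.73, -1.09]]
yellow -1.57 [[0.48, 0.11, 1.81, -0.0, 1.21, 2.05], [0.48, -0.11, 1.52, -0.0, 1.73, 2.05]]
lid 1.57 [[-0.05, 0.5, 1.34, -0.0, 1.31, -1.62], [-0.05, 0.32, 1.06, -0.0, 1.76, -1.62]]
lid -1.57 [[-0.05, 0.5, 1.34, -0.0, 1.31, 1.52], [-0.05, 0.32, 1.06, -0.0, 1.76, 1.52]]
collar 1.57 [[0.39, 0.52, 1.31, -0.0, 1.31, -1.18], [0.39, 0.35, 1.03, -0.0, 1.77, -1.18]]
collar -1.57 [[0.39, 0.52, 1.31, -0.0, 1.31, 1.96], [0.39, 0.35, 1.03, -0.0, 1.77, 1.96]]
spatula [[0.539, 0.082, 0.005], [0.537, 0.041, 0.002], [0.537, -0.001, 0.003], [0.536, -0.042, 0.007], [0.533, -0.065, 0.007]]
```

```bash
python3 - <<'E'
from h import *
Q=q(np.pi/2)
ctrl.move_pose([.581,-.2725,.20],Q)
ctrl.move_l([.581,-.2725,.09],max_speed=.2)
print(ctrl.move_l([.581,-.2725,.005],max_speed=.08,threshold=10))
f=grab('side');cv2.imwrite('pics/side1.png',f["pixels"][...,::-1])
effector.set_gripper(.0,grip_force=30)
print(ctrl.read_gripper_width(),ctrl.read_eef_pos(),ctrl.read_force(),ctrl.read_t())
f=grab('side');cv2.imwrite('pics/side2.png',np.hstack([cv2.resize(f["pixels"][230:390,330:530],(800,600))])[...,::-1])
f=grab('wrist');cv2.imwrite('pics/wrist2.png',f["pixels"][...,::-1])
E
```

```text
False
0.05937004511270002 [ 0.58138585 -0.27270619  0.00577564] [-0.7468442   0.54608623  4.46328212] 5.7667
```

View pics/side2.png

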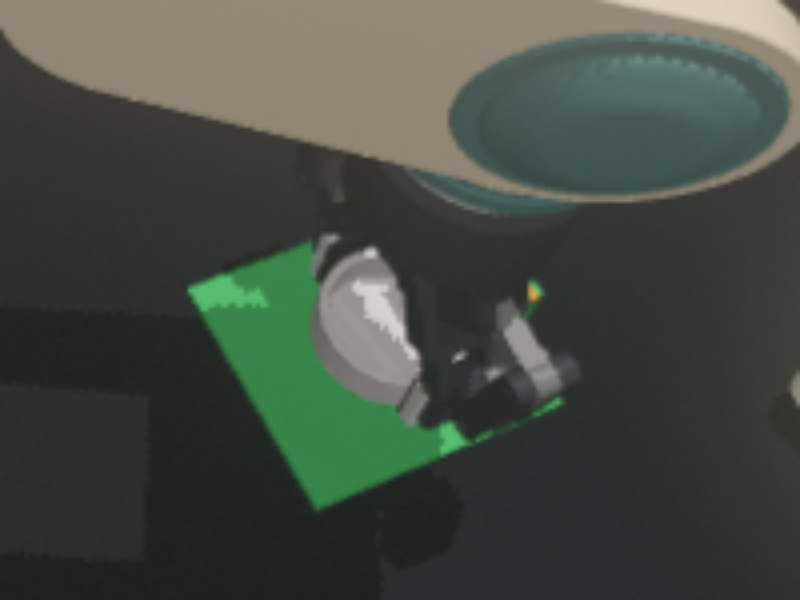

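View pics/wrist2.png

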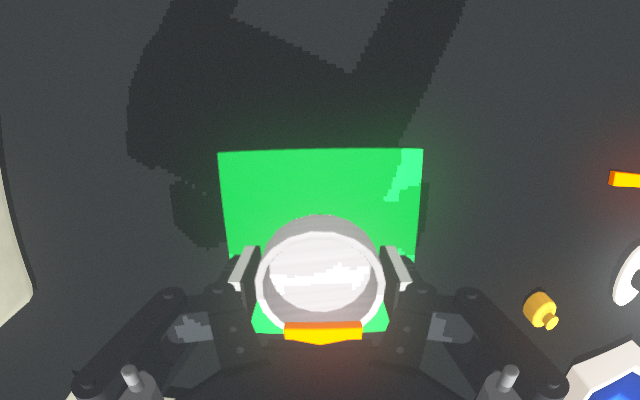

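The pan is gripped: in the wrist view its rim is centred at (320,282) between the pads, with the lip behind at (322,331). Next I slide it forward.

```bash
python3 - <<'E'
from h import *
p=ctrl.read_eef_pos()
ctrl.move_l([.546,-.2725,.0062],max_speed=.06)
print(ctrl.read_gripper_width(),ctrl.read_eef_pos(),ctrl.read_force(),ctrl.read_t())
f=grab('wrist');cv2.imwrite('pics/wrist3.png',f["pixels"][...,::-1])
P=cloud(grab('side')); 
E
```

```text
0.05955471924016396 [ 0.54550894 -0.27244731  0.00584442] [-2.19778702e+00  2.15277772e-03  1.21233332e+00] 6.6
```

View pics/wrist3.png

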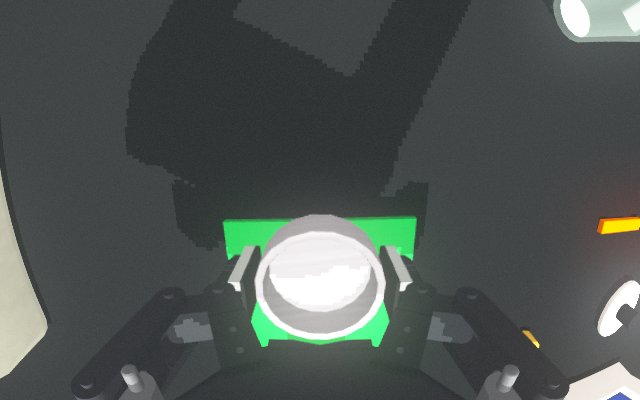

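The pan is clear of the lip and still sits at (320,282) in the wrist view. Next I carry it to the collar.

```bash
cat >> h.py <<'E'
def place(x,y,zt,up=.2,slow=.03,th=8):
    ctrl.move_l([x,y,up],max_speed=.3)
    ctrl.move_l([x,y,zt+.012],max_speed=.12)
    hit=ctrl.move_l([x,y,zt-.0015],max_speed=slow,threshold=th)
    print('hit',hit,ctrl.read_eef_pos().round(4),np.round(ctrl.read_force(),1),'expected',zt)
def snap(name,tag):
    f=grab(name);cv2.imwrite(f'pics/{tag}.png',f["pixels"][...,::-1]);return f
E
python3 - <<'E'
from h import *
ctrl.move_l([.546,-.2725,.2],max_speed=.15)
print(ctrl.read_gripper_width())
place(.5613,.2749,.0578)
snap('wrist','wrist4')
print(ctrl.read_t())
E
```

```text
0.05885845869123137
hit True [0.5614 0.275  0.0578] [-0.4 -0.5  4.3] expected 0.0578
11.8333
```

View pics/wrist4.png

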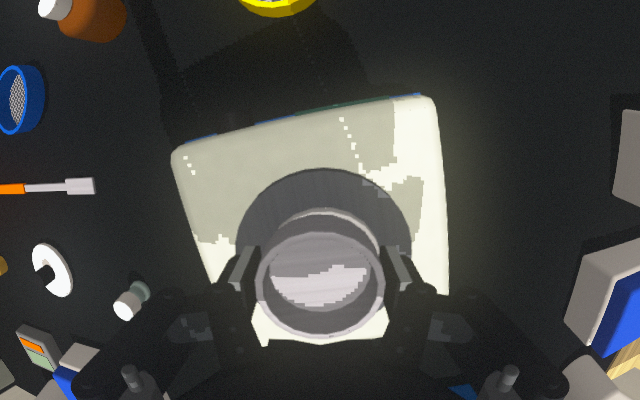

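The tool stopped exactly at the expected seated height. I'll release, back off and check.

```bash
cat >> h.py <<'E'
def release(up=.2):
    effector.set_gripper(.085)
    ctrl.hold(.3)
    p=ctrl.read_eef_pos(); ctrl.move_l([p[0],p[1],max(up,p[2]+.08)],max_speed=.15)
def stackcheck(top,box={'side':(240,20,345,145),'scene':(390,90,480,205)}):
    out=[]
    for n,(a,b,c,d) in box.items():
        f=grab(n);P=cloud(f)[b:d,a:c].reshape(-1,3)
        m=(np.abs(P[:,2]-top)<.003)&(np.hypot(P[:,0]-.565,P[:,1]-.275)<.045); g=P[m]
        A=np.c_[g[:,:2]-[.565,.275],np.ones(len(g))]; co=np.linalg.lstsq(A,g[:,2],rcond=None)[0]
        c_=circ(g,.028); out.append(c_); print(n,len(g),c_.round(4),'zmed',np.median(g[:,2]).round(4),'max98',np.percentile(P[np.hypot(P[:,0]-.565,P[:,1]-.275)<.03][:,2],98).round(4),'slope',co[:2].round(3))
    print('mean',np.mean(out,0).round(4)); return np.mean(out,0)
E
python3 - <<'E'
from h import *
release(.2)
ctrl.move_pose([.4525,.0143,.2],q(np.pi/2))
stackcheck(.084)
f=snap('side','side5');snap('scene','scene5')
print(ctrl.read_t())
E
```

```text
side 45 [0.564  0.2739] zmed 0.0829 max98 0.0841 slope [0.015 0.009]
scene 60 [0.5669 0.2738] zmed 0.0822 max98 0.083 slope [ 0.    -0.003]
mean [0.5655 0.2739]
14.9083
```

View pics/scene5.png

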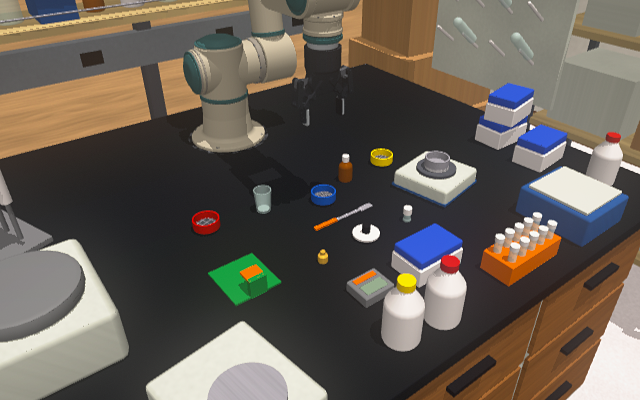

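View pics/side5.png

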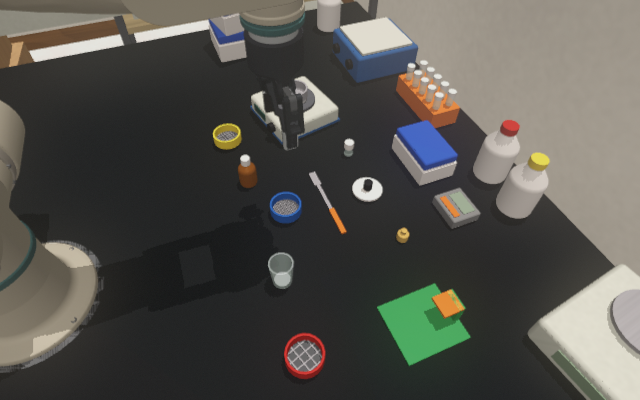

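The pan is seated and level at (0.5655, 0.274), and the dock is empty. Next is the blue sieve, with a pause before releasing.

```bash
cat >> h.py <<'E'
def pick(x,y,z=.004,gf=30,app=.2):
    Q=q(np.pi/2)
    ctrl.move_pose([x,y,app],Q); ctrl.move_l([x,y,.07],max_speed=.2)
    print('hit',ctrl.move_l([x,y,z],max_speed=.1,threshold=10))
    effector.set_gripper(0,grip_force=gf)
    p=ctrl.read_eef_pos(); print('grip',ctrl.read_gripper_width().round(4),p.round(4),np.round(ctrl.read_force(),1))
    return p
def fetch(tag,x,y,tx,ty,dz,up=.2,z=.004,gf=30):
    p=pick(x,y,z,gf); ctrl.move_l([x,y,up],max_speed=.2); print('w',ctrl.read_gripper_width().round(4))
    snap('wrist',tag+'_held')
    place(tx,ty,p[2]+dz,up); snap('wrist',tag+'_set'); print('t',ctrl.read_t())
E
python3 - <<'E'
from h import *
fetch('blue',.4525,.0143,.5655,.2749,.078)
a,b=[cv2.imread(f'pics/blue_{s}.png') for s in('held','set')]
cv2.imwrite('pics/blue.png',np.hstack([a[130:,120:520],b[130:,120:520]]))
E
```

```text
hit FalseTraceback (most recent call last):
  File "<stdin>", line 2, in <module>
  File "h.py", line 53, in fetch
    p=pick(x,y,z,gf); ctrl.move_l([x,y,up],max_speed=.2); print('w',ctrl.read_gripper_width().round(4))
  File "h.py", line 50, in pick
    p=ctrl.read_eef_pos(); print('grip',ctrl.read_gripper_width().round(4),p.round(4),np.round(ctrl.read_force(),1))
                                        ^^^^^^^^^^^^^^^^^^^^^^^^^^^^^^^
AttributeError: 'float' object has no attribute 'round'
```

Only the print failed, and the sieve is gripped. I'll continue from here.

```bash
sed -i 's/ctrl.read_gripper_width().round(4)/round(ctrl.read_gripper_width(),4)/' h.py
python3 - <<'E'
from h import *
p=ctrl.read_eef_pos(); print(p,ctrl.read_gripper_width())
ctrl.move_l([.4525,.0143,.2],max_speed=.2); print(ctrl.read_gripper_width())
snap('wrist','blue_held'); place(.5655,.2749,p[2]+.078); snap('wrist','blue_set'); print(ctrl.read_t())
a,b=[cv2.imread(f'pics/blue_{s}.png') for s in('held','set')]
cv2.imwrite('pics/blue.png',np.hstack([a[130:,120:520],b[130:,120:520]]))
E
```

```text
[0.45318227 0.01423197 0.00517929] 0.059447449702248016
0.05931556003308626
hit True [0.5656 0.275  0.0832] [-0.1 -0.8  5. ] expected 0.08317929174819474
20.9333
```

View pics/blue.png

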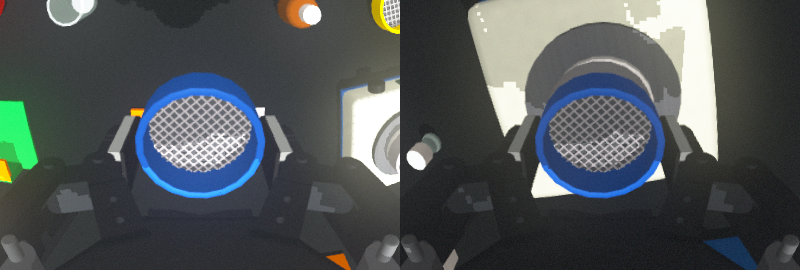

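The blue sieve is in the pads, with the same rim position in both crops (200,143 and 600,143). It stopped at the expected height. I'll release, check, then fetch yellow.

```bash

python3 - <<'E'
from h import *
release(.2)
ctrl.move_pose([.3988,.2475,.2],q(np.pi/2))
stackcheck(.106); snap('scene','scene6'); 
E
python3 -c "
import cv2;a=cv2.imread('pics/scene6.png')[90:220,300:500];cv2.imwrite('pics/scene6c.png',cv2.resize(a,(800,520)))"
```

```text
side 115 [0.5635 0.2738] zmed 0.1051 max98 0.1063 slope [-0.    -0.001]
scene 60 [0.5668 0.2735] zmed 0.1041 max98 0.1047 slope [-0.004 -0.012]
mean [0.5651 0.2737]
```

View pics/scene6c.png

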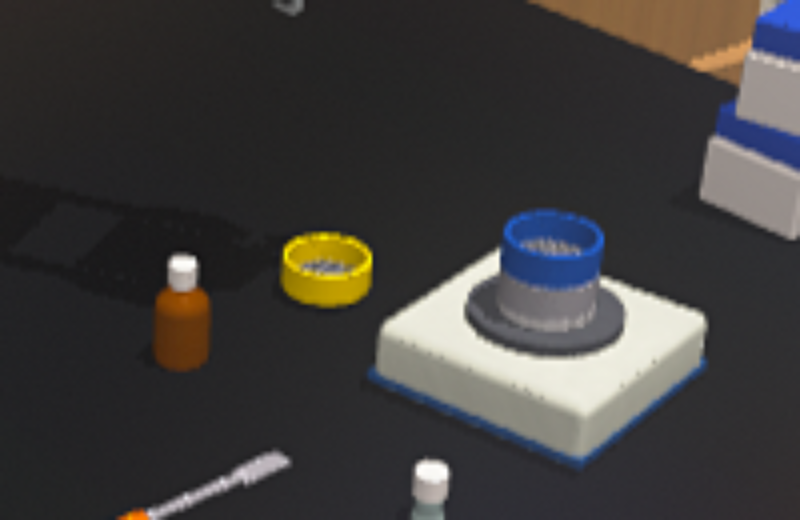

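Blue is seated squarely on the pan. Next is yellow.

```bash

python3 - <<'E'
from h import *
fetch('yel',.3988,.2475,.5655,.2749,.100,up=.22)
a,b=[cv2.imread(f'pics/yel_{s}.png') for s in('held','set')]
cv2.imwrite('pics/yel.png',np.hstack([a[130:,120:520],b[130:,120:520]]))
E
```

```text
hit False
grip 0.0577 [0.3994 0.2478 0.0049] [-1.5  0.2  5.5]
w 0.0574
hit True [0.5657 0.2749 0.1049] [0.5 0.5 4.6] expected 0.104909926583172
t 29.125
```

View pics/yel.png

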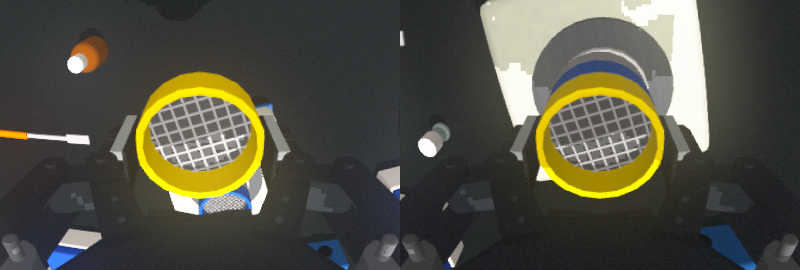

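Yellow is held level and stopped at the expected height. I'll release, check, then fetch red.

```bash

python3 - <<'E'
from h import *
release(.22)
ctrl.move_pose([.3871,-.2573,.22],q(np.pi/2))
c=stackcheck(.128); snap('scene','scene7')
fetch('red',.3871,-.2573,.5655,.2749,.122,up=.25)
a,b=[cv2.imread(f'pics/red_{s}.png') for s in('held','set')]
cv2.imwrite('pics/red.png',np.hstack([a[130:,120:520],b[130:,120:520]]))
E
```

```text
h.py:17: RuntimeWarning: Mean of empty slice.
  c0=P[:,:2].mean(0)
  ret = um.true_divide(
Traceback (most recent call last):
  File "h.py", line 43, in stackcheck
    c_=circ(g,.028); out.append(c_); print(n,len(g),c_.round(4),'zmed',np.median(g[:,2]).round(4),'max98',np.percentile(P[np.hypot(P[:,0]-.565,P[:,1]-.275)<.03][:,2],98).round(4),'slope',co[:2].round(3))
  File "h.py", line 21, in circ
    s=least_squares(lambda p:np.hypot(*(P[:,:2]-p).T)-r,c0,loss='soft_l1',f_scale=.001)
ValueError: Initial guess is outside of provided bounds
```

```bash

python3 - <<'E'
from h import *
a=snap('side','side7')["pixels"];b=snap('scene','scene7')["pixels"]
cv2.imwrite('pics/c7.png',np.vstack([a,b])[...,::-1][::1]) if 0 else cv2.imwrite('pics/c7.png',cv2.resize(np.hstack([a,b]),(800,250))[...,::-1])
try: stackcheck(.128,{'scene':(390,90,480,205)})
except Exception as e: print(e)
E
```

```text
scene 64 [0.5666 0.273 ] zmed 0.126 max98 0.1265 slope [ 0.005 -0.003]
mean [0.5666 0.273 ]
```

View pics/c7.png

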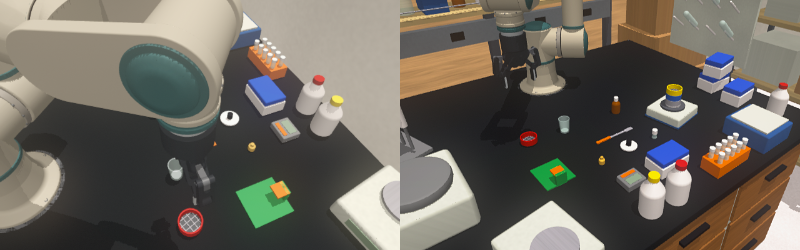

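The arm hides the stack from the side camera. The scene view shows yellow seated and level, with its rim measured at z 0.126 (that camera reads about 2 mm low) and its centre within 1 mm of the earlier ones. Next is red.

```bash

python3 - <<'E'
from h import *
fetch('red',.3871,-.2573,.5655,.2749,.122,up=.25)
a,b=[cv2.imread(f'pics/red_{s}.png') for s in('held','set')]
cv2.imwrite('pics/red.png',np.hstack([a[130:,120:520],b[130:,120:520]]))
E
```

```text
hit False
grip 0.06 [ 0.3876 -0.2577  0.0052] [-2.2  1.4  4.9]
w 0.06
hit True [0.5657 0.2749 0.1272] [0.1 0.1 5. ] expected 0.12717021171704093
t 40.2
```

View pics/red.png

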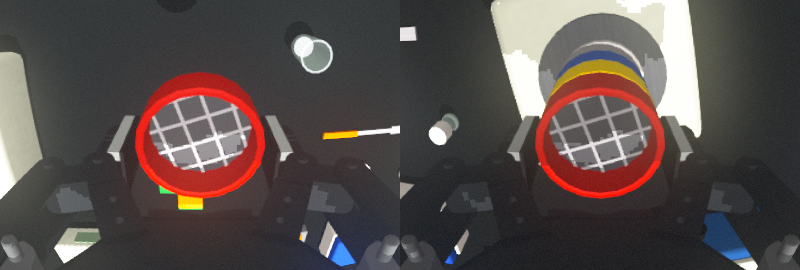

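```bash

python3 - <<'E'
from h import *
release(.25)
ctrl.move_pose([.6197,.005,.2],q(np.pi/2)); effector.set_gripper(.05)
try: stackcheck(.150)
except Exception as e: print(e)
stackcheck(.150,{'scene':(390,70,480,205)})
a=snap('side','side8')["pixels"];b=snap('scene','scene8')["pixels"]
cv2.imwrite('pics/c8.png',cv2.resize(np.hstack([a,b]),(800,250))[...,::-1])
snap('wrist','wrist8')
p=pick(.6197,.005,.0145,gf=30,app=.2)
snap('wrist','lid_grip'); print(ctrl.read_t())
E
```

```text
side 125 [0.5637 0.2738] zmed 0.149 max98 0.15 slope [-0.    -0.003]
scene 63 [0.5673 0.273 ] zmed 0.1483 max98 0.1487 slope [-0.009 -0.008]
mean [0.5655 0.2734]
scene 57 [0.5668 0.2735] zmed 0.1481 max98 0.1485 slope [-0.002  0.003]
mean [0.5668 0.2735]
hit False
grip 0.0166 [0.6203 0.0049 0.0155] [-1.3  0.1  3.6]
45.8833
```

View pics/c8.png

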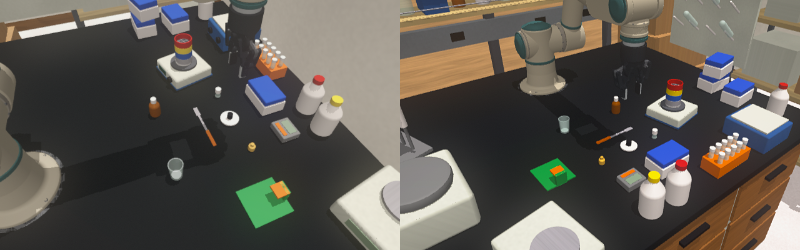

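View pics/lid_grip.png

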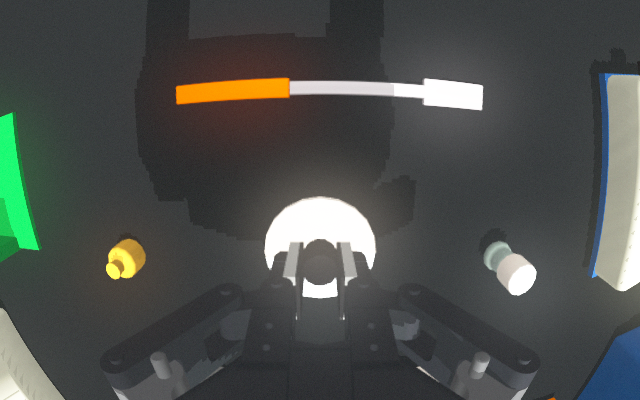

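Red sits at its rim height of 0.149–0.150 and level, and the lid's knob is between the pads at (320,262). Next I lift the lid and place it.

```bash

python3 - <<'E'
from h import *
p=ctrl.read_eef_pos()
ctrl.move_l([.6197,.005,.27],max_speed=.15); print(ctrl.read_gripper_width())
snap('wrist','lid_held')
place(.5655,.2749,p[2]+.144,up=.27); snap('wrist','lid_set'); print(ctrl.read_t())
a,b=[cv2.imread(f'pics/lid_{s}.png') for s in('held','set')]
cv2.imwrite('pics/lid.png',np.hstack([a[130:,120:520],b[130:,120:520]]))
E
```

```text
0.01665924898160093
hit True [0.5657 0.275  0.1594] [-0.5 -0.7  3.9] expected 0.15945714369551944
50.3083
```

View pics/lid.png

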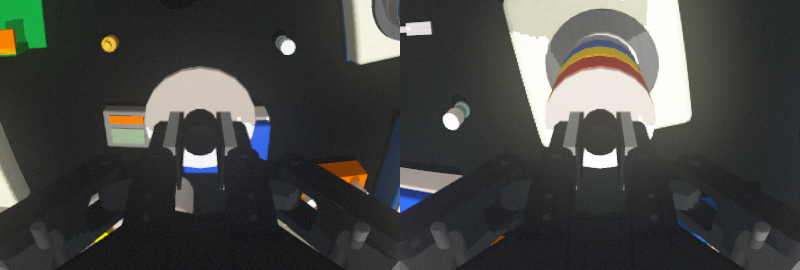

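The lid is level on red and stopped at the expected height. I'll release, back away and check.

```bash

python3 - <<'E'
from h import *
effector.set_gripper(.05); ctrl.hold(.3)
p=ctrl.read_eef_pos(); ctrl.move_l([p[0],p[1],.27],max_speed=.15)
ctrl.move_pose([.6197,.005,.27],q(np.pi/2)); ctrl.hold(.3)
for n,(a,b,c,d) in {'side':(240,20,345,145),'scene':(390,70,480,205)}.items():
    f=snap(n,n+'9');P=cloud(f)[b:d,a:c].reshape(-1,3); P=P[np.hypot(P[:,0]-.565,P[:,1]-.274)<.045]
    L=P[np.abs(P[:,2]-.154)<.004]; K=P[P[:,2]>.168]
    A=np.c_[L[:,:2]-[.565,.275],np.ones(len(L))]
    print(n,len(L),'lid',np.round(cv2.minEnclosingCircle((L[:,:2]*1000).astype(np.float32))[0],1),np.median(L[:,2]),'slope',np.linalg.lstsq(A,L[:,2],rcond=None)[0][:2].round(3),'knob',K.mean(0).round(4),K[:,2].max())
a=cv2.imread('pics/side9.png')[20:150,200:400];b=cv2.imread('pics/scene9.png')[80:210,330:530]
cv2.imwrite('pics/c9.png',cv2.resize(np.hstack([a,b]),(800,260)))
print(ctrl.read_t(),ctrl.read_force())
E
```

```text
side 335 lid [562.6 274.6] 0.15433347893451238 slope [0.006 0.018] knob [0.5633 0.2721 0.1728] 0.17556206500654592
scene 212 lid [567.1 275. ] 0.15322675922669343 slope [-0.007 -0.002] knob [0.5672 0.2725 0.1719] 0.17486321119193404
53.3833 [-0.10540566  0.01563925  0.21387259]
```

View pics/c9.png

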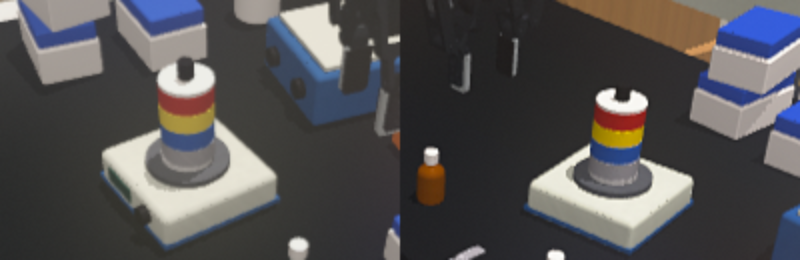

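View pics/scene9.png

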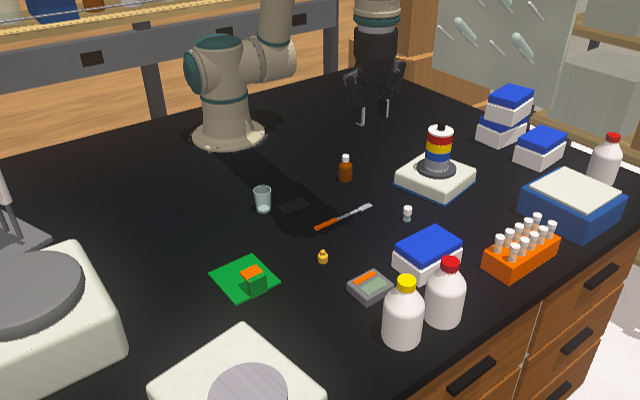

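Both views show the full stack standing straight on the shaker, with the white lid on top at (440,130). The bottle (345,168) and beaker (262,199) are where they began, and the gripper is clear.

```bash
python3 -c "
from cell import ctrl
ctrl.hand_in()"
```

```text
the job is handed in; nothing more can be done
```

The sieve stack is built on the shaker and the job is handed in, at about 53 s of the 144 s allowed. I gripped the pan on its dock and slid it 35 mm forward from under the lip. I then seated the pan, blue, yellow and red sieves and the lid in that order, releasing each before fetching the next.

**Seating:** every part made contact within 0.1 mm of its expected seated height. After each release, the camera slopes were about 0.02 rad or less. The measured centres agreed within about 1 mm across the parts. The lid's top read 0.153–0.154 m against 0.155 m expected.

**Surroundings:** in the last picture the bottle and beaker stand where they started, and the gripper is clear with near-zero force.

**Disagreements:**
- The two cameras differed by 2–4 mm in x throughout, so I averaged them.
- The side camera was blocked by the arm for the check after yellow, so only the scene camera covered it.
- One script stopped on a print error while blue was gripped, and another stopped on that blocked yellow check. I carried on from the same state both times.

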